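Free the pawl and close the ratchet press on a blotting cassette

ROBOT

A 6-joint arm with a two-finger parallel gripper is mounted at the origin on the work surface. World frame = base frame: x ahead of the robot, y to its left, z up, the work surface at z = 0. Lengths are in m, angles in rad, forces in N, time in s.
With the tool pointing down it reaches from about 0.375 to 0.975 m from the base axis. Payload 3.8 kg.
Tool frame: the origin (TCP) lies midway between the tips of the shut fingers; the grasp point (between the pads) lies 19 mm behind it (robot.tcp_to_grasp is the distance from the TCP to the grasp point, in m); z points along the fingers, y is the direction in which the jaws open and shut (so a half turn about z gives the same grasp; the last joint's range is limited). The gripper opens to 85 mm and grips with 20 to 120 N. Pads are 22 mm wide; open, the fingers measure 114 mm over their backs; the gripper's body (76 mm by 85 mm) begins 54 mm behind the grasp point. The pads swing forward as they close: fully open they stand 13 mm farther back than shut.
Start: joints at [-1.381, 0.264, 1.604, -0, 1.274, -0.037], TCP at [0.152, -0.658, 0.231] pointing down, gripper open.
Joint ranges: [-2.63, 2.63], [-0.94, 2.18], [0.31, 2.57], [-1.31, 4.45], [0, 2.66], [-2.55, 2.55]. Speed limits (rad/s): [2.57, 2.57, 3.14, 3.14, 3.14, 3.14].

INTERFACE

Orientations are given as a 3x3 rotation matrix whose columns are the frame's x, y, z axes.
In Python, from station import robot, optics, job_done gives the robot as it stands.
- The arm moves only by the tool step_arm, never from a script. Its argument "targets" is a list of rows, each an object with "hand": the finger opening in cm, from 0 to 8.54; "travel": the shift along the world's x, y, z in cm, a list of three; "twist": the turn about the world's z in degrees. A call has 1 to 5 rows; each row shifts and turns the pose as measured when the row begins; what a row does not reach is not made up. A row lasts 1/12 s, in which the tool goes at most 41.7 mm and 7.16 degrees, less where a joint would pass 70% of its speed; a pose out of reach is approached as far as the arm can. A call is refused whole if a number of a shift passes 4.17 or a number of a turn 7.16, either way. A call with a gripper value outside its range is refused whole. The fingers move at their own pace and stop on an object; the grip force is fixed at half the most. Time passes only in rows, so rows that do not move let the fingers close. It gives the time, the measured TCP pose, the force and the opening at its end, in the units of the state.
- robot.state(): the state, without advancing time (a new reading comes with each control period).
- optics.snapshot(name): name is "scene" or "top"; returns the picture (480x640x3 uint8, red, green, blue); there is no depth.
- optics.camera_params(name): a dict with "K" (3x3 intrinsics, pixels), "dist_coeffs" ([k1, k2, p1, p2, k3] as OpenCV has them; the pictures are not rectified), "origin" and "orientation" of the camera in the world. Camera axes: x right, y down, z forward; pixel columns grow to the right and rows downward; lengths in m; the calibration is good to about 2 mm. A picture is of the moment at which its call begins. camera_params takes no time and is no camera call.
- job_done(): hands the job in, once; it reports no verdict.
Trained networks look in the newest picture that a camera, given by its name, has taken for a name from the list of things; names that differ only in an ending like _2 or _b are one class to them, and where a whole thing is asked for, a point or a joint stands for the part that bears it (a point fixed in the world has none). Each returns a list of dicts, best first, with "score" (0 to 1); they miss things now and then, are a little off and sometimes report something else, mostly with a low value. They report only what shows in the picture. A call takes as long as a camera call. They do not tell look-alikes from the thing itself.
- optics.boxes_of(camera, label): "extent" ([left, top, right, bottom] in pixels, round what is visible of it).
- optics.outline_of(camera, label): "mask" (480x640 bool, what is visible of it) and "extent" ([left, top, right, bottom] in pixels, round what is visible of it).
The state is a dict: "time_s": time; "q": joint angles; "joint_vel": joint speeds; "tau": joint torques, N m; "tcp_pos": TCP position; "tool_rot": TCP orientation; "force": force on the tool from outside, world axes, zero at the start; "moment": the same for the moment, N m; "finger_gap": opening from 0.0 (shut) to 1.0 (fully open).
Only numpy, scipy, OpenCV 4.12 (cv2) and the standard library are available. Lean on these libraries where they do the work, as an engineer would, in place of code of your own. Each camera call takes 0.05 s, during which the arm holds its last target.

TASK

Close the ratchet press on the blue cassette: first press the red pawl pad down, fully, so that the pawl swings clear of the teeth and stays clear, and only then push the black grip bar of the press arm down as far as it goes. Only press and push with the fingertips: grasp and lift nothing, leave the pawl free, the cassette in its tray and the bottle, beaker and tip box standing where they are, and finish with the hand clear of everything.

Things in the scene. Friction and masses are not known exactly. Their poses are not given: they have to be found in the camera images.
- press: Fixed bench press. Grey base 130 (x) by 375 (y, -212 to +163) by 12 mm; origin on the table under the arm's hinge, z up. Blue arm reaches to its -y over the cassette; red pawl on its +y side. Hinge cheeks (x and y within 22 mm) rise to 124 mm, pawl cheeks at y 80 to 70 mm. A toothed quadrant of the arm, 85 mm radius, turns between them; it rises to 180 mm (y 0 to 85) as the arm comes down.
- clamp_arm (a joint): Angle of the press arm (rad): 0 = fully down, level, pad at the cassette (hard stop); larger = raised, stop at 0.74. Starts at 0.60 to 0.72. Stiff: it stays where it is left and needs about 7 N downward on the grip bar to move. The engaged pawl stops it at 0.58; do not force it.
- pawl (a joint): Angle of the red pawl (rad): 0 = engaged in the teeth, 0.38 = fully pressed (hard stop). Its hook is clear of the teeth above about 0.2. No spring: it stays wherever it is left; about 3 to 4 N on the pad moves it.
- clamp_pivot (a point): Point on the arm's hinge axis, 110 mm above the table, on the press's middle plane. The axis runs along the x axis of press. The point turns with the arm.
- grip_bar (a point): Centre of the black round grip bar at the arm's end: a level cylinder, 11 mm radius, 70 mm long, along the x of press. With the arm at angle q it lies 180 cos(q) mm along the press's -y from clamp_pivot and 180 sin(q) mm above it. Push on its top and follow the arc.
- pawl_pad (a point): Centre of the upper face of the pawl's red press pad, 40 mm (along x of press) by 32 by 6 mm. Engaged, it lies 74 mm along the press's +y from pawl_pivot and 33 mm above it, 88 mm above the table. It swings down about pawl_pivot, 29 mm in all and 7 mm outwards (+y); push straight down.
- pawl_pivot (a point): Point on the pawl's hinge axis (parallel to the x of press), 55 mm above the table, 80 mm along +y of press.
- cassette: Blue flat cassette 94 (x) by 122 (y) by 22 mm, loose in its shallow tray on the base under the arm; origin at the centre of its underside. Leave it there.
- bottle: Amber jar with black cap, 54 mm diameter, about 110 mm tall, origin at the centre of its underside. Bystander.
- beaker: Clear glass beaker, 60 mm diameter, 75 mm tall, origin at the centre of its underside. Bystander.
- tip_box: Pink pipette-tip box with white top, 75 by 55 by 50 mm, origin at the centre of its underside. Bystander.
There are look-alikes about, which are no part of the job. What is meant by the cassette is not orange or pink, and is the smaller of those in its own colour.

How it is judged:
On the way, in this order (a step that is already met when the one before it is completed fails the run):
1. the pawl is pressed clear of the teeth while the arm is still raised (value of joint pawl above 0.22 rad and value of joint clamp_arm above 0.5 rad), for 0.2 s.
2. the arm is pushed fully down (value of joint clamp_arm below 0.04 rad and value of joint pawl above 0.22 rad), for 0.2 s.
At the end, for the whole second after the job is handed in: The press arm is down within 0.04 rad of its stop, the pawl is still clear of the teeth (above 0.22 rad), the cassette lies within 15 mm of its place, and the three bystanders stand upright within 30 mm of theirs (all of step 2 and linear speed of cassette below 0.02 m/s and not (distance of cassette from where it was at the start of the episode above 0.015 m or angle between cassette's own z axis and vertical above 0.15 rad) and not (distance of any of bottle, beaker, tip_box from where it was at the start of the episode above 0.03 m or angle between any of bottle, beaker, tip_box's own z axis and vertical above 0.35 rad)); the robot touches nothing.
It fails at once if the arm is forced down past the engaged pawl (value of joint pawl below 0.12 rad and value of joint clamp_arm below 0.5 rad).
It fails at once if a bystander is moved by more than 30 mm, lifted or tipped (distance of any of bottle, beaker, tip_box from where it was at the start of the episode above 0.03 m or angle between any of bottle, beaker, tip_box's own z axis and vertical above 0.35 rad).
It fails at once if the cassette is shifted by more than 15 mm, lifted or tipped (distance of cassette from where it was at the start of the episode above 0.015 m or angle between cassette's own z axis and vertical above 0.15 rad).
It also fails if it takes over 48 s, if anything falls off the work surface, if the arm or the gripper's body presses on something with over 40 N, if the wrist force passes 120 N, or if a joint passes its speed limit or range.

## Working session

There is one attempt and no reset: what is moved stays moved. The work goes in short steps, Python scripts to look and compute and a tool call to move; the robot and the scene stay as the last step left them, time stands still between calls to the robot, and variables do not carry over. Pictures are saved under pics/ and viewed, and the job is handed in when it is done.

Besides the shell and the picture viewer there is one more tool, called after "Request:" in YAML: its name, and indented under it one key for each argument. step_arm: Moves the arm, as the interface text tells. Its arguments: {"type":"object","properties":{"targets":{"type":"array"}},"required":["targets"]}

```bash
mkdir -p pics; python3 - <<'E'
from station import robot, optics
import cv2
for n in("scene","top"):
    im=optics.snapshot(n); cv2.imwrite(f"pics/{n}0.png",im[:,:,::-1]); p=optics.camera_params(n); print(n,p)
    for l in("press","clamp_arm","pawl","cassette","bottle","beaker","tip_box"):
        print(l,[(round(d['score'],2),[int(v) for v in d['extent']]) for d in optics.boxes_of(n,l)])
print(robot.state())
E
```

```text
scene {'K': array([[500.99719046,   0.        , 318.98389167],
       [  0.        , 500.99719046, 245.14000078],
       [  0.        ,   0.        ,   1.        ]]), 'dist_coeffs': array([0.00393911, 0.        , 0.        , 0.        , 0.        ]), 'origin': array([ 1.12471758, -0.6736183 ,  0.87194566]), 'orientation': array([[ 0.71140069,  0.48563016, -0.50800828],
       [ 0.70248319, -0.47013036,  0.53431715],
       [ 0.02065041, -0.73698087, -0.67559808]])}
press [(0.76, [266, 211, 420, 327]), (0.38, [287, 214, 387, 271])]
clamp_arm [(0.77, [287, 215, 384, 268])]
pawl []
cassette [(0.94, [286, 258, 351, 309]), (0.86, [238, 343, 306, 398]), (0.74, [193, 219, 280, 285]), (0.57, [117, 279, 220, 365]), (0.55, [375, 214, 413, 242]), (0.29, [314, 195, 337, 244])]
bottle [(0.77, [316, 199, 338, 243])]
beaker [(0.86, [376, 274, 405, 313])]
tip_box []
top {'K': array([[556.24085572,   0.        , 320.68734575],
       [  0.        , 556.24085572, 243.7704581 ],
       [  0.        ,   0.        ,   1.        ]]), 'dist_coeffs': array([-0.11068501,  0.        ,  0.        ,  0.        
[... 780 characters left out ...]
        1.27368337e+00, -3.68944712e-02]), 'joint_vel': array([-1.95931876e-03,  1.36433654e-03,  1.52722970e-03, -5.84471298e-04,
        2.04064105e-03,  2.67717172e-05]), 'tau': array([ 5.45050061e-04, -5.14976871e+01, -3.67695236e+01,  9.71815098e-06,
        4.69799179e-04,  1.12499544e-05]), 'tcp_pos': array([ 0.15179807, -0.65771729,  0.23131498]), 'tool_rot': array([[ 9.74388799e-01,  2.24869891e-01,  2.60249316e-05],
       [ 2.24869892e-01, -9.74388797e-01, -5.98389729e-05],
       [ 1.19024185e-05,  6.41586485e-05, -9.99999998e-01]]), 'force': array([-0.2652909 , -0.54630082, -0.63436337]), 'moment': array([ 0.00363076, -0.02107412,  0.02450073]), 'finger_gap': 1.0020510721988753}
```

View pics/scene0.png

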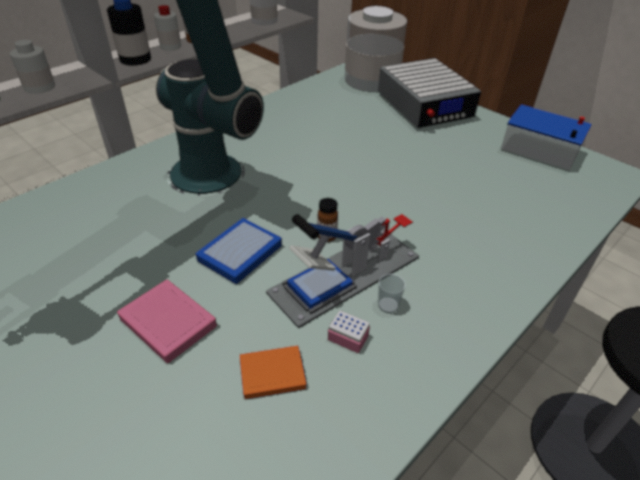

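View pics/top0.png

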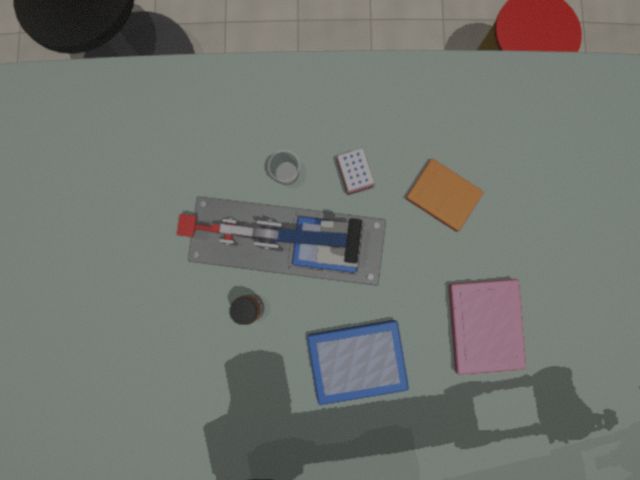

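```bash
python3 - <<'E'
import cv2
im=cv2.imread("pics/scene0.png"); a=cv2.resize(im[190:340,250:440],None,fx=4,fy=4,interpolation=2); cv2.imwrite("pics/sc_crop.png",a[:600])
im=cv2.imread("pics/top0.png"); a=cv2.resize(im[185:300,165:395],None,fx=3.4,fy=3.4,interpolation=2); cv2.imwrite("pics/tp_crop.png",a)
E
```

```text
(no output)
```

View pics/sc_crop.png

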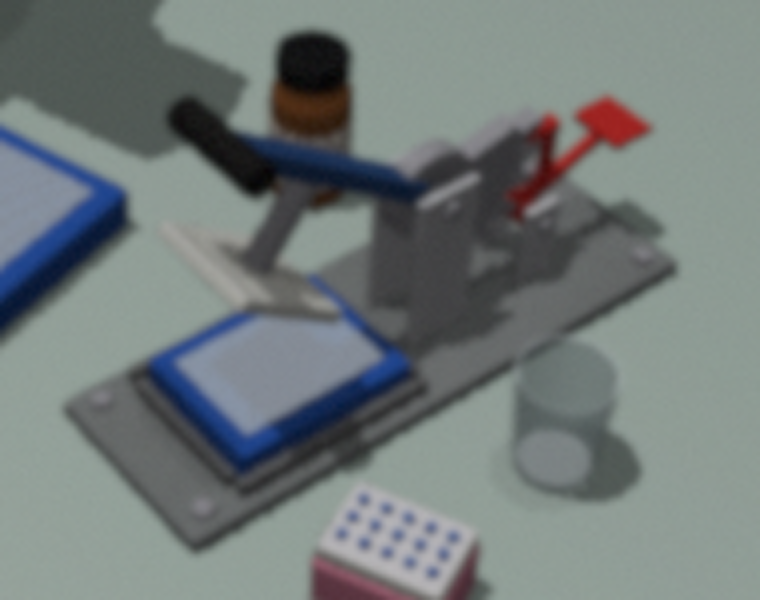

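View pics/tp_crop.png

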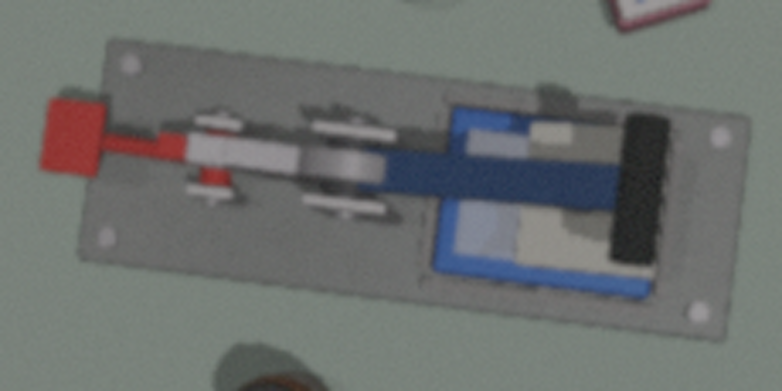

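```bash
cat > fit.py <<'E'
from station import robot, optics
import cv2, numpy as np
from scipy.optimize import least_squares
def proj(n,P):
    p=optics.camera_params(n); R=p['orientation'].T
    return cv2.projectPoints(np.array(P,float),cv2.Rodrigues(R)[0],-R@p['origin'],p['K'],p['dist_coeffs'])[0][:,0]
def W(x,P):
    c,s=np.cos(x[2]),np.sin(x[2]); P=np.array(P,float)
    return np.c_[c*P[:,0]-s*P[:,1]+x[0], s*P[:,0]+c*P[:,1]+x[1], P[:,2]]
E
python3 - <<'E'
from fit import *
T=np.array([(108,38),(748,115),(725,340),(78,260),(74,137),(640,189)])/3.4+[165,185]
S=np.array([(68,405),(195,550),(675,268),(615,121),(222,147)])/4+[250,190]
def model(x):
    q=x[3]; pad=(0,.154,.088); bar=(0,-.18*np.cos(q),.11+.18*np.sin(q))
    return (W(x,[(.065,.163,.012),(.065,-.212,.012),(-.065,-.212,.012),(-.065,.163,.012),pad,bar]),
            W(x,[(-.065,-.212,.012),(.065,-.212,.012),(.065,.163,.012),pad,bar]))
f=lambda x:np.r_[(proj("top",model(x)[0])-T).ravel(),(proj("scene",model(x)[1])-S).ravel()]
r=least_squares(f,[.5,0,0,.65],x_scale=[.1,.1,.1,.1],loss='soft_l1'); x=r.x
print(x); print(f(x).reshape(-1,2).round(1))
np.save('x.npy',x)
print("pad",W(x,[(0,.154,.088)]),"bar",W(x,[(0,-.18*np.cos(x[3]),.11+.18*np.sin(x[3]))]),"bar0",W(x,[(0,-.18,.11)]))
# bystanders at base
for n,l,uv in(("top","bottle",(245,310)),("top","beaker",(285,172)),("top","tip",(355,170))):
    p=optics.camera_params(n); u=cv2.undistortPoints(np.array([[uv]],float),p['K'],p['dist_coeffs'])[0,0]
    d=p['orientation']@np.r_[u,1]
    for z in(0,.05,.11): print(l,z,p['origin']+d*(z-p['origin'][2])/d[2])
E
```

```text
[ 0.59139846  0.00679042 -0.13167932  0.63238266]
[[-0.8 -0.8]
 [ 1.1 -0.9]
 [ 0.3 -0.5]
 [-0.9 -0.4]
 [-0.5 -0.4]
 [-0.2 -1.1]
 [-2.9 -0.6]
 [-1.5 -0.9]
 [-0.1 -2. ]
 [-2.  -0.7]
 [-1.2 -0.1]]
pad [[0.61161852 0.15945721 0.088     ]] bar [[ 0.5723349 -0.1371445  0.2163923]] bar0 [[ 0.56776462 -0.17165129  0.11      ]]
bottle 0 [0.45197781 0.06523658 0.        ]
bottle 0.05 [0.45470952 0.05785156 0.05      ]
bottle 0.11 [0.45798756 0.04898952 0.11      ]
beaker 0 [ 0.72311582 -0.01500273  0.        ]
beaker 0.05 [ 0.71337691 -0.01869726  0.05      ]
beaker 0.11 [ 0.70169023 -0.0231307   0.11      ]
tip 0 [ 0.72527876 -0.15359759  0.        ]
tip 0.05 [ 0.71544038 -0.15091765  0.05      ]
tip 0.11 [ 0.70363431 -0.14770172  0.11      ]
```

The press is at (0.591, 0.007) with yaw −7.5°. The candidates for the cassette in the top view are the small blue one under the arm (325,243), the large blue one (358,362), orange (445,195) and pink (487,327). The small blue one fits, being the smaller blue and in the tray, and the enlarged crops confirm it. Next I close the fingers and move over the pawl pad.

Request:
step_arm:
  targets:
    - {"hand":0,"travel":[0,0,3.5],"twist":-7}
    - {"hand":0,"travel":[0,0,3.5],"twist":-7}
    - {"hand":0,"travel":[1.9,3.4,0],"twist":-6}
    - {"hand":0,"travel":[1.9,3.4,0],"twist":0}
    - {"hand":0,"travel":[1.9,3.4,0],"twist":0}

```text
time_s: 1.22
tcp_pos: [0.2058, -0.5578, 0.301]
tool_rot: [[0.989, -0.148, 0.002], [-0.148, -0.989, 0.001], [0.002, -0.001, -1.0]]
force: [0.3, 0.4, -0.5]
finger_gap: 0.296
```

Request:
step_arm:
  targets:
    - {"hand":0,"travel":[1.9,3.4,0],"twist":0}
    - {"hand":0,"travel":[1.9,3.4,0],"twist":0}
    - {"hand":0,"travel":[1.9,3.4,0],"twist":0}
    - {"hand":0,"travel":[1.9,3.4,0],"twist":0}
    - {"hand":0,"travel":[1.9,3.4,0],"twist":0}

```text
time_s: 1.63
tcp_pos: [0.3032, -0.3808, 0.3029]
tool_rot: [[0.988, -0.152, 0.005], [-0.152, -0.988, -0.003], [0.006, 0.002, -1.0]]
force: [0.3, 0.6, -0.4]
finger_gap: -0.003
```

Request:
step_arm:
  targets:
    - {"hand":0,"travel":[1.9,3.4,0],"twist":0}
    - {"hand":0,"travel":[1.9,3.4,0],"twist":0}
    - {"hand":0,"travel":[1.9,3.4,0],"twist":0}
    - {"hand":0,"travel":[1.9,3.4,0],"twist":0}
    - {"hand":0,"travel":[1.9,3.4,0],"twist":0}

```text
time_s: 2.05
tcp_pos: [0.4005, -0.2019, 0.3048]
tool_rot: [[0.988, -0.155, 0.011], [-0.155, -0.988, -0.007], [0.011, 0.005, -1.0]]
force: [1.0, -0.2, -0.9]
finger_gap: 0.001
```

Request:
step_arm:
  targets:
    - {"hand":0,"travel":[1.9,3.3,0],"twist":0}
    - {"hand":0,"travel":[1.9,3.3,0],"twist":0}
    - {"hand":0,"travel":[1.9,3.3,0],"twist":0}
    - {"hand":0,"travel":[1.9,3.3,0],"twist":0}
    - {"hand":0,"travel":[1.9,3.3,0],"twist":0}

```text
time_s: 2.47
tcp_pos: [0.4982, -0.0271, 0.3074]
tool_rot: [[0.988, -0.155, 0.017], [-0.154, -0.988, -0.009], [0.018, 0.006, -1.0]]
force: [-0.3, -0.6, -0.7]
finger_gap: -0.002
```

Request:
step_arm:
  targets:
    - {"hand":0,"travel":[1.9,3.3,0],"twist":0}
    - {"hand":0,"travel":[1.9,3.3,0],"twist":0}
    - {"hand":0,"travel":[1.9,3.3,0],"twist":0}
    - {"hand":0,"travel":[1.9,3.3,0],"twist":0}
    - {"hand":0,"travel":[1.9,3.3,0],"twist":0}

```text
time_s: 2.88
tcp_pos: [0.5962, 0.1483, 0.3092]
tool_rot: [[0.988, -0.152, 0.022], [-0.152, -0.988, -0.009], [0.023, 0.006, -1.0]]
force: [-0.5, -0.3, -0.6]
finger_gap: -0.0
```

Request:
step_arm:
  targets:
    - {"hand":0,"travel":[0,0,0],"twist":0}

```text
time_s: 2.97
tcp_pos: [0.5984, 0.1541, 0.3083]
tool_rot: [[0.989, -0.148, 0.022], [-0.148, -0.989, -0.006], [0.023, 0.003, -1.0]]
force: [0.2, 0.1, 0.1]
finger_gap: -0.0
```

Request:
step_arm:
  targets:
    - {"hand":0,"travel":[1.3,0.8,-2],"twist":0}
    - {"hand":0,"travel":[0,0,-4],"twist":0}
    - {"hand":0,"travel":[0,0,-4],"twist":0}
    - {"hand":0,"travel":[0,0,-4],"twist":0}
    - {"hand":0,"travel":[0,0,-2],"twist":0}

```text
time_s: 3.38
tcp_pos: [0.6181, 0.1675, 0.1538]
tool_rot: [[0.989, -0.141, 0.043], [-0.141, -0.99, -0.001], [0.043, -0.005, -0.999]]
force: [-1.1, 0.2, -1.0]
finger_gap: 0.005
```

Request:
step_arm:
  targets:
    - {"hand":0,"travel":[0,0,0],"twist":0}

```text
time_s: 3.47
tcp_pos: [0.6143, 0.1664, 0.1479]
tool_rot: [[0.989, -0.141, 0.034], [-0.141, -0.99, -0.004], [0.034, -0.001, -0.999]]
force: [-0.1, -0.9, -0.4]
finger_gap: 0.002
```

```bash
cat > look.py <<'E'
import sys
from station import optics
import cv2, numpy as np
t=sys.argv[1]
a=optics.snapshot("scene")[190:340,250:440,::-1]; b=optics.snapshot("top")[185:300,165:395,::-1]
a=cv2.resize(a,(380,300),interpolation=2); a=cv2.resize(a,(420,332)); b=cv2.resize(b,(520,260),interpolation=2)
c=np.zeros((600,600,3),np.uint8); c[:332,:420]=a; c[335:595,:520]=b
cv2.imwrite(f"pics/{t}.png",c)
E
python3 look.py l1
```

```text
(no output)
```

View pics/l1.png

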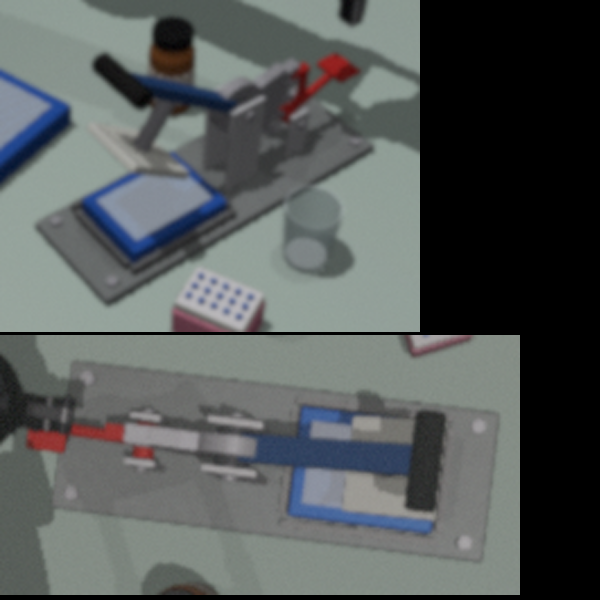

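The closed fingertip (about (352,20) in the crop) stands above the red pad (338,68), with the arm and bystanders undisturbed. I'm pressing down now.

Request:
step_arm:
  targets:
    - {"hand":0,"travel":[-0.2,-0.4,-2.5],"twist":0}
    - {"hand":0,"travel":[0,0,-2],"twist":0}
    - {"hand":0,"travel":[0,0,-0.8],"twist":0}
    - {"hand":0,"travel":[0,0,-0.5],"twist":0}
    - {"hand":0,"travel":[0,0,-0.5],"twist":0}

```text
time_s: 3.98
tcp_pos: [0.6258, 0.1643, 0.1043]
tool_rot: [[0.988, -0.142, 0.065], [-0.142, -0.99, 0.003], [0.064, -0.012, -0.998]]
force: [0.2, 0.2, 0.3]
finger_gap: -0.001
```

Request:
step_arm:
  targets:
    - {"hand":0,"travel":[0,0,0],"twist":0}

```text
time_s: 4.07
tcp_pos: [0.6263, 0.1643, 0.1051]
tool_rot: [[0.988, -0.142, 0.066], [-0.142, -0.99, 0.003], [0.065, -0.013, -0.998]]
force: [0.2, -0.1, 0.3]
finger_gap: 0.0
```

```bash
python3 - <<'E'
from station import robot
s=robot.state();print(s['q'].round(3),s['joint_vel'].round(3),s['tau'].round(1))
E
```

```text
[ 0.224  0.276  1.835 -0.014  0.966  1.945] [-0.    -0.025 -0.032  0.002  0.017 -0.001] [ -0.  -49.3 -34.1  -0.1  -0.5   0. ]
```

Request:
step_arm:
  targets:
    - {"hand":0,"travel":[-1.2,-0.2,0],"twist":0}
    - {"hand":0,"travel":[0,0,0],"twist":0}

```text
time_s: 4.23
tcp_pos: [0.6166, 0.1627, 0.1083]
tool_rot: [[0.987, -0.142, 0.071], [-0.142, -0.99, 0.004], [0.069, -0.014, -0.997]]
force: [-0.3, -0.1, -0.1]
finger_gap: 0.002
```

Request:
step_arm:
  targets:
    - {"hand":0,"travel":[-0.4,0,-1.2],"twist":0}
    - {"hand":0,"travel":[-0.3,0,-1],"twist":0}
    - {"hand":0,"travel":[-0.2,0,-1],"twist":0}

```text
time_s: 4.48
tcp_pos: [0.6138, 0.1649, 0.0819]
tool_rot: [[0.986, -0.142, 0.086], [-0.143, -0.99, 0.009], [0.084, -0.021, -0.996]]
force: [1.7, 4.4, 5.1]
finger_gap: 0.002
```

Request:
step_arm:
  targets:
    - {"hand":0,"travel":[-0.2,0,-1],"twist":0}
    - {"hand":0,"travel":[-0.2,0,-1],"twist":0}

```text
time_s: 4.65
tcp_pos: [0.6141, 0.1683, 0.0637]
tool_rot: [[0.985, -0.143, 0.096], [-0.145, -0.989, 0.015], [0.093, -0.029, -0.995]]
force: [2.0, 2.7, 4.2]
finger_gap: 0.004
```

```bash
python3 look.py l2
```

```text
(no output)
```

View pics/l2.png

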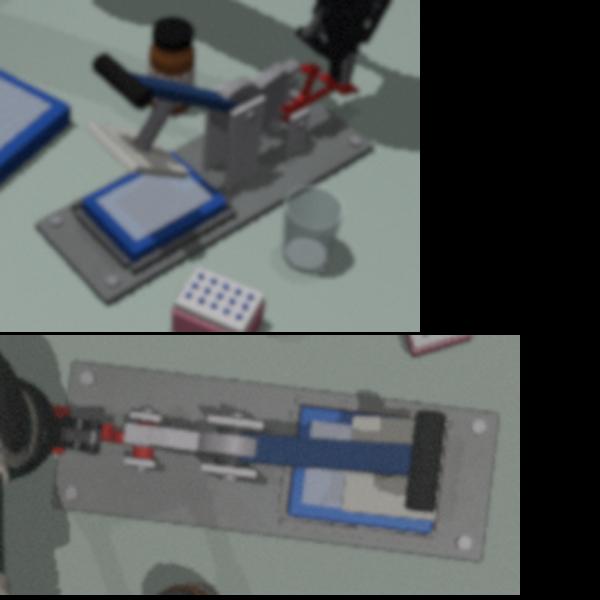

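The pad is going down under the tip and the hook has swung away from the quadrant. I'll continue to the stop.

Request:
step_arm:
  targets:
    - {"hand":0,"travel":[0,-0.1,-1],"twist":0}

```text
time_s: 4.83
tcp_pos: [0.6139, 0.1675, 0.0562]
tool_rot: [[0.985, -0.142, 0.094], [-0.144, -0.99, 0.014], [0.091, -0.028, -0.995]]
force: [-25.4, -4.3, 77.9]
finger_gap: -0.003
```

Request:
step_arm:
  targets:
    - {"hand":0,"travel":[0,0,-0.8],"twist":0}

```text
time_s: 4.92
tcp_pos: [0.6192, 0.1708, 0.0568]
tool_rot: [[0.984, -0.143, 0.104], [-0.146, -0.989, 0.02], [0.1, -0.035, -0.994]]
force: [-12.2, 3.5, 41.5]
finger_gap: -0.002
```

The hard stop is reached (force spike at z≈0.056). I'm lifting straight up.

Request:
step_arm:
  targets:
    - {"hand":0,"travel":[0,0,1.5],"twist":0}
    - {"hand":0,"travel":[0,0,3],"twist":0}
    - {"hand":0,"travel":[0,0,4],"twist":0}
    - {"hand":0,"travel":[0,0,4],"twist":0}
    - {"hand":0,"travel":[0,0,4],"twist":0}

```text
time_s: 5.33
tcp_pos: [0.6104, 0.1686, 0.2168]
tool_rot: [[0.986, -0.142, 0.082], [-0.143, -0.99, 0.013], [0.079, -0.025, -0.997]]
force: [0.6, -0.4, -0.8]
finger_gap: -0.001
```

Request:
step_arm:
  targets:
    - {"hand":0,"travel":[0,0,4],"twist":0}
    - {"hand":0,"travel":[0,0,4],"twist":0}
    - {"hand":0,"travel":[0,0,2],"twist":0}

```text
time_s: 5.58
tcp_pos: [0.6092, 0.1669, 0.3232]
tool_rot: [[0.986, -0.142, 0.081], [-0.144, -0.99, 0.01], [0.079, -0.022, -0.997]]
force: [1.5, -0.0, 0.4]
finger_gap: -0.002
```

```bash
python3 look.py l3
```

```text
(no output)
```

View pics/l3.png

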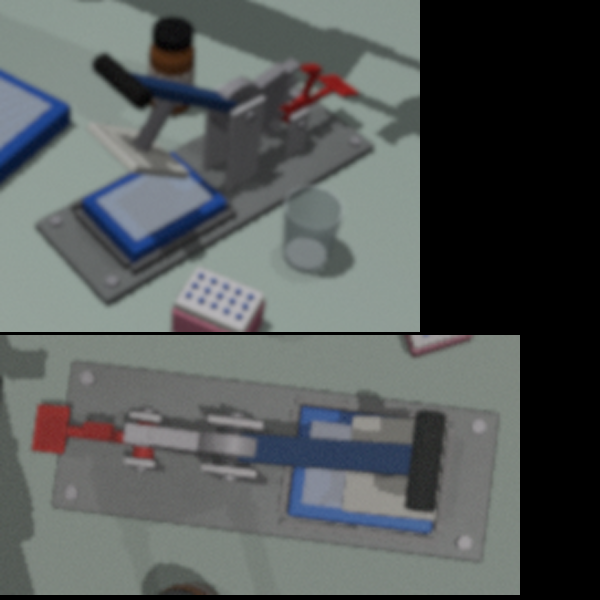

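The red pawl is lowered and stays there with the hand away (pad at about (342,88) in the crop, previously (338,68)). The arm is still raised. Next I move over the grip bar.

Request:
step_arm:
  targets:
    - {"hand":0,"travel":[-0.5,-3.8,0],"twist":0}
    - {"hand":0,"travel":[-0.5,-3.8,0],"twist":0}
    - {"hand":0,"travel":[-0.5,-3.8,0],"twist":0}
    - {"hand":0,"travel":[-0.5,-3.8,0],"twist":0}
    - {"hand":0,"travel":[-0.5,-3.8,0],"twist":0}

```text
time_s: 6.1
tcp_pos: [0.5806, -0.0221, 0.3144]
tool_rot: [[0.989, -0.129, 0.071], [-0.131, -0.991, 0.013], [0.069, -0.022, -0.997]]
force: [0.9, -0.8, 0.0]
finger_gap: -0.0
```

Request:
step_arm:
  targets:
    - {"hand":0,"travel":[-0.4,-3.8,0],"twist":0}
    - {"hand":0,"travel":[-0.4,-3.8,0],"twist":0}
    - {"hand":0,"travel":[-0.4,-2.5,0],"twist":0}
    - {"hand":0,"travel":[0,0,0],"twist":0}

```text
time_s: 6.43
tcp_pos: [0.5605, -0.1342, 0.3029]
tool_rot: [[0.989, -0.135, 0.052], [-0.136, -0.991, 0.011], [0.05, -0.018, -0.999]]
force: [-0.4, 0.1, -0.3]
finger_gap: 0.003
```

Request:
step_arm:
  targets:
    - {"hand":0,"travel":[0.8,-0.4,-2.5],"twist":0}
    - {"hand":0,"travel":[0.3,0,-2],"twist":0}
    - {"hand":0,"travel":[0,0,-1],"twist":0}

```text
time_s: 6.68
tcp_pos: [0.5696, -0.1413, 0.2436]
tool_rot: [[0.989, -0.141, 0.049], [-0.142, -0.99, 0.011], [0.047, -0.018, -0.999]]
force: [-0.5, -0.1, -0.8]
finger_gap: -0.0
```

```bash
python3 look.py l4
```

```text
(no output)
```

View pics/l4.png

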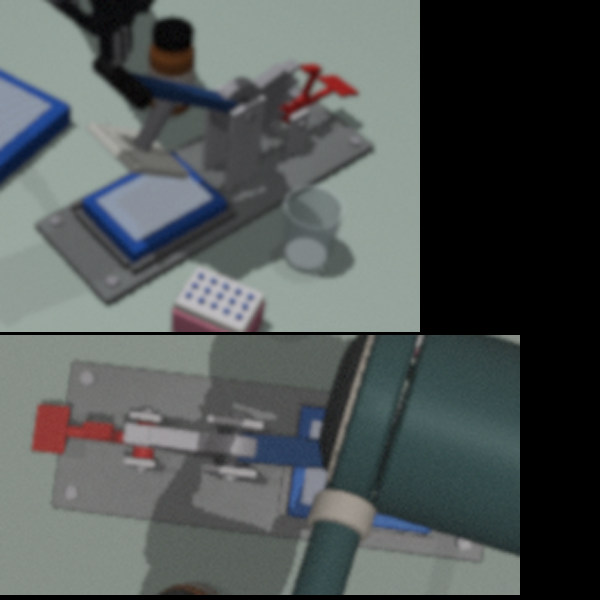

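The tip is just above the bar. I'll push along the arc.

Request:
step_arm:
  targets:
    - {"hand":0,"travel":[0,0,-1.2],"twist":0}
    - {"hand":0,"travel":[0,-0.3,-1.2],"twist":0}
    - {"hand":0,"travel":[0,-0.6,-1.2],"twist":0}

```text
time_s: 7.03
tcp_pos: [0.5702, -0.1503, 0.2113]
tool_rot: [[0.989, -0.136, 0.05], [-0.137, -0.991, 0.006], [0.049, -0.013, -0.999]]
force: [-5.1, -3.1, 10.4]
finger_gap: 0.003
```

Request:
step_arm:
  targets:
    - {"hand":0,"travel":[-0.1,-0.6,-1.2],"twist":0}
    - {"hand":0,"travel":[-0.1,-0.6,-1.2],"twist":0}

```text
time_s: 7.2
tcp_pos: [0.5685, -0.1625, 0.1903]
tool_rot: [[0.99, -0.134, 0.052], [-0.134, -0.991, 0.004], [0.051, -0.011, -0.999]]
force: [-1.5, 3.0, 6.0]
finger_gap: 0.001
```

```bash
python3 look.py l5
```

```text
(no output)
```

View pics/l5.png

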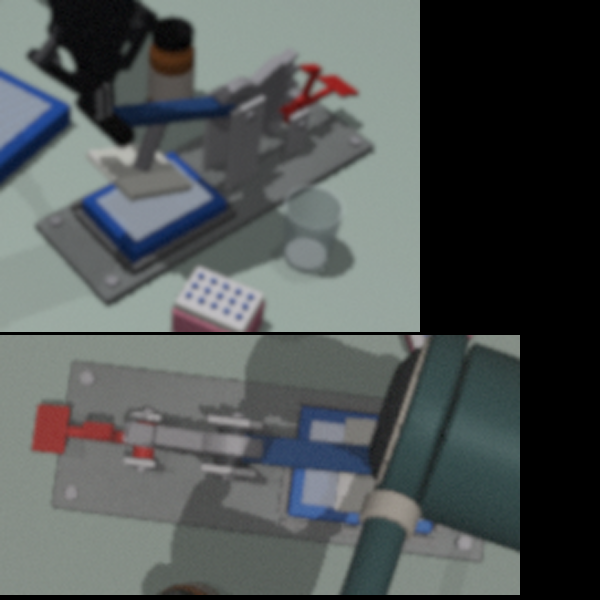

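The arm is following freely past the pawl stop, and the pawl is still down. Continuing.

Request:
step_arm:
  targets:
    - {"hand":0,"travel":[-0.1,-0.2,-1.4],"twist":0}
    - {"hand":0,"travel":[-0.1,-0.2,-1.4],"twist":0}
    - {"hand":0,"travel":[-0.1,-0.2,-1.4],"twist":0}

```text
time_s: 7.55
tcp_pos: [0.5691, -0.174, 0.1557]
tool_rot: [[0.989, -0.131, 0.062], [-0.131, -0.991, -0.009], [0.063, 0.001, -0.998]]
force: [-5.1, -1.2, 7.7]
finger_gap: 0.002
```

Request:
step_arm:
  targets:
    - {"hand":0,"travel":[-0.1,-0.1,-1.4],"twist":0}
    - {"hand":0,"travel":[-0.1,0,-1.2],"twist":0}

```text
time_s: 7.72
tcp_pos: [0.5685, -0.178, 0.1335]
tool_rot: [[0.989, -0.129, 0.066], [-0.128, -0.992, -0.017], [0.068, 0.008, -0.998]]
force: [-2.8, -3.2, 8.7]
finger_gap: 0.002
```

Request:
step_arm:
  targets:
    - {"hand":0,"travel":[-0.1,0.2,-1.2],"twist":0}

```text
time_s: 7.8
tcp_pos: [0.5687, -0.1784, 0.1237]
tool_rot: [[0.989, -0.128, 0.069], [-0.127, -0.992, -0.022], [0.071, 0.013, -0.997]]
force: [-3.2, -7.1, 7.3]
finger_gap: -0.0
```

Request:
step_arm:
  targets:
    - {"hand":0,"travel":[-0.1,0.2,-1],"twist":0}

```text
time_s: 7.88
tcp_pos: [0.5693, -0.1789, 0.1183]
tool_rot: [[0.989, -0.127, 0.072], [-0.125, -0.992, -0.027], [0.075, 0.018, -0.997]]
force: [-25.6, 1.6, 64.8]
finger_gap: -0.001
```

The stop is reached (65 N). I'm holding briefly, then lifting away.

Request:
step_arm:
  targets:
    - {"hand":0,"travel":[0,0,-0.4],"twist":0}
    - {"hand":0,"travel":[0,0,-0.3],"twist":0}
    - {"hand":0,"travel":[0,0,2],"twist":0}
    - {"hand":0,"travel":[0,0,4],"twist":0}
    - {"hand":0,"travel":[0,0,4],"twist":0}

```text
time_s: 8.3
tcp_pos: [0.5658, -0.1778, 0.2129]
tool_rot: [[0.99, -0.124, 0.063], [-0.122, -0.992, -0.027], [0.066, 0.019, -0.998]]
force: [1.1, -0.4, 0.2]
finger_gap: 0.0
```

Request:
step_arm:
  targets:
    - {"hand":0,"travel":[0,0,4],"twist":0}
    - {"hand":0,"travel":[0,0,4],"twist":0}
    - {"hand":0,"travel":[-2,-3.5,0],"twist":0}
    - {"hand":0,"travel":[-2,-3.5,0],"twist":0}
    - {"hand":0,"travel":[-2,-3.5,0],"twist":0}

```text
time_s: 8.72
tcp_pos: [0.5139, -0.2772, 0.3125]
tool_rot: [[0.99, -0.108, 0.087], [-0.105, -0.994, -0.032], [0.09, 0.023, -0.996]]
force: [0.4, -1.6, -0.2]
finger_gap: -0.001
```

Request:
step_arm:
  targets:
    - {"hand":0,"travel":[-1.5,-3.5,0],"twist":0}
    - {"hand":0,"travel":[-1.5,-3.5,0],"twist":0}
    - {"hand":0,"travel":[-1.5,-3.5,0],"twist":0}
    - {"hand":0,"travel":[0,0,0],"twist":0}
    - {"hand":0,"travel":[0,0,0],"twist":0}

```text
time_s: 9.13
tcp_pos: [0.4647, -0.3906, 0.3174]
tool_rot: [[0.99, -0.11, 0.092], [-0.107, -0.993, -0.04], [0.096, 0.029, -0.995]]
force: [-0.1, 0.1, -0.5]
finger_gap: -0.003
```

```bash
python3 look.py l6; python3 - <<'E'
from fit import *
x=np.load('x.npy')
im=optics.snapshot("top")[:,:,::-1].copy(); s=optics.snapshot("scene")[:,:,::-1].copy()
for q,c in((0,(0,255,0)),(.1,(0,255,255))):
    P=W(x,[(dx,-.18*np.cos(q),.11+.18*np.sin(q)) for dx in(-.035,.035)])
    for n,I in(("top",im),("scene",s)): print(n,q,proj(n,P).round(1).tolist())
for n in("top","scene"):
    for l in("clamp_arm","pawl","cassette","bottle","beaker","tip_box"): print(n,l,[(round(d['score'],2),[int(v) for v in d['extent']]) for d in optics.boxes_of(n,l)][:3])
a=cv2.resize(s[190:340,250:440],None,fx=4,fy=4,interpolation=2); cv2.imwrite("pics/l6s.png",a)
E
```

```text
top 0 [[367.5, 265.9], [372.1, 226.5]]
scene 0 [[281.7, 261.8], [300.8, 280.6]]
top 0.1 [[367.8, 265.6], [372.4, 225.4]]
scene 0.1 [[281.8, 255.6], [301.2, 274.4]]
top clamp_arm [(0.63, [222, 219, 381, 265])]
top pawl [(0.79, [176, 215, 235, 237])]
top cassette [(0.94, [306, 321, 407, 403]), (0.93, [290, 213, 361, 274]), (0.88, [407, 158, 482, 231])]
top bottle [(0.74, [230, 297, 262, 322])]
top beaker [(0.79, [266, 152, 304, 181]), (0.44, [223, 221, 376, 266])]
top tip_box [(0.85, [337, 150, 374, 194])]
scene clamp_arm [(0.95, [276, 206, 383, 295])]
scene pawl [(0.66, [375, 222, 408, 247])]
scene cassette [(0.94, [237, 345, 305, 400]), (0.92, [290, 258, 351, 311]), (0.86, [115, 279, 217, 364])]
scene bottle [(0.88, [316, 196, 338, 244])]
scene beaker [(0.92, [375, 269, 405, 313]), (0.72, [279, 206, 387, 297])]
scene tip_box [(0.7, [326, 312, 369, 354])]
```

View pics/l6.png

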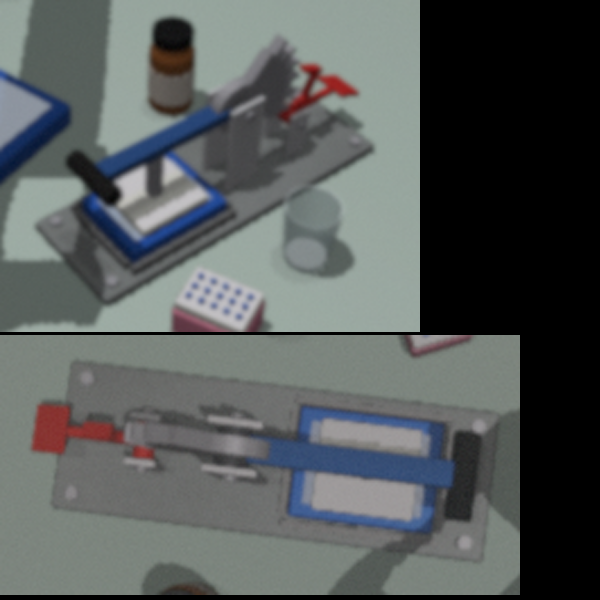

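View pics/l6s.png

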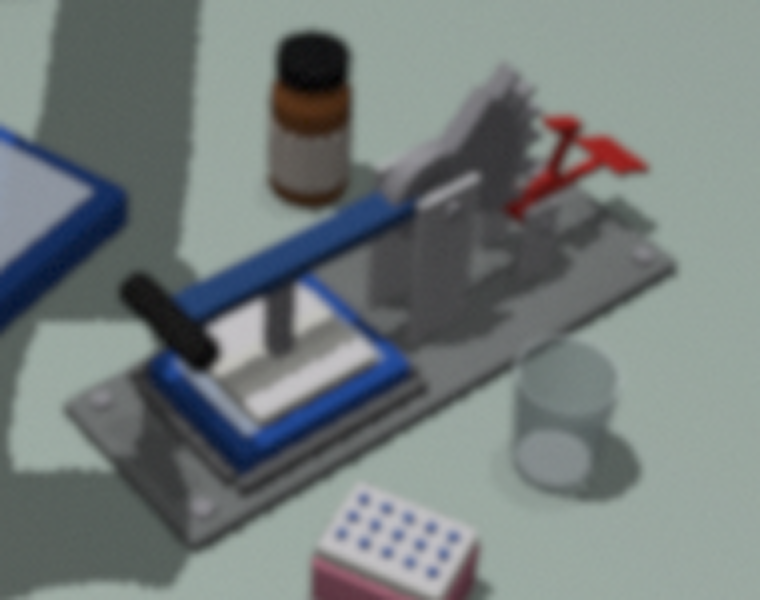

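The arm is down with its pad flat on the cassette. The bar ends at about (284,262) and (301,278) in the scene match the q=0 prediction within 3 px. The pawl is clear, and the bystanders and cassette are in place. I'm handing it in.

```bash
python3 -c "
from station import job_done; print(job_done())"
```

```text
the job is handed in; nothing more can be done
None
```

The press is closed on the small blue cassette and the job is handed in, at about 9 s of the 48 s allowed. No verdict was reported.

- **Pawl:** I pressed the red pad down with the shut fingertips until it hit its stop, with a force spike of about 78 N at z ≈ 56 mm. After I lifted off, the pictures showed it still down and clear of the teeth.
- **Press arm:** I then pushed the grip bar along its arc to the hard stop, about 65 N with the fingertips at z ≈ 118 mm. The final picture shows the bar within about 3 px of where it should be fully down, roughly 0.02 rad. That is inside the 0.04 rad limit but close to what the pictures can resolve.
- **Everything else:** The cassette is in its tray. The bottle, beaker and tip box stand where they were, to within a few pixels. The hand is well clear, with about 0 N on it.
- **Deviations:** The tool tilted by up to about 6° as errors built up over the short moves, and I could not correct it. The pad and bar were still pressed by the fingertips only.

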